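Bearing check on the bottle filler

ROBOT

A 6-joint arm with a two-finger parallel gripper is mounted at the origin on the work surface. World frame = base frame: x ahead of the robot, y to its left, z up, the work surface at z = 0. Lengths are in mm, angles in rad, forces in N, time in s.
With the tool pointing down it reaches from about 275 to 750 mm from the base axis. Payload 10.2 kg.
Tool frame: the origin (TCP) lies on the front face of the gripper's body, between the roots of the fingers; the fingertips stand 73 mm ahead of it and the grasp point (between the pads) lies 54 mm ahead of it; z points along the fingers, y is the line along which they close (so a half turn about z gives the same grasp; the last joint's range is limited). The gripper opens to 85 mm and grips with 20 to 120 N. Pads are 22 mm wide; open, the fingers measure 114 mm over their backs; the gripper's body (76 mm by 85 mm) begins 54 mm behind the grasp point. The pads swing forward as they close: fully open they stand 13 mm farther back than shut.
Start: joints at [0.955, 0.313, 1.498, -0, 1.331, -0.223], TCP at [200.971, 485.018, 303.894] pointing down, gripper open.
Joint ranges: [-2.94, 2.94], [-0.97, 2.17], [0.19, 2.56], [-1.23, 4.37], [0.02, 3.11], [-2.88, 2.88]. Speed limits (rad/s): [2.39, 2.39, 3.01, 3.14, 3.14, 3.14].

INTERFACE

Orientations are given as a unit quaternion [w, x, y, z].
In Python, from rig import * gives the robot as it stands.
- The arm moves only by the tool step_arm, never from a script. Its argument "plan" is a list of rows, each an object with "offset": the shift along the tool's x, y, z in cm, a list of three; "rot": the turn, a rotation vector about the tool's x, y, z in degrees, a list of three; "gripper": the finger opening in cm, from 0 to 8.54. In form: [{"offset": [x, y, z], "rot": [wx, wy, wz], "gripper": gripper}, ...]. A call has 1 to 12 rows; each row is the pose to reach, as a shift and turn from the pose commanded when the call began, along the tool's axes at that moment; what a row does not reach only later rows make up. A row lasts 1/10 s, in which the tool goes at most 50 mm and 8.59 degrees, less where a joint would pass 70% of its speed; a pose out of reach is approached as far as the arm can. A call with a gripper value outside its range is refused whole. The fingers move at their own pace and stop on an object; "squeeze" is the grip in N (left out, the last holds). Time passes only in rows, so rows that repeat a pose let the fingers close. It gives the time, the measured TCP pose, the force, the opening and the grip force at its end, in the units of the state.
- sense(): the state, without advancing time (a new reading comes with each control period).
- capture(name): name is "side" or "top" or "wrist"; returns a dict with "color" (400x640x3 uint8, red, green, blue), "depth" (400x640 float32, mm along the optical axis (not along the pixel's ray), 0 where there is no reading), "vertical_fov" (degrees; the focal length in pixels is half the picture's height over the tangent of half this angle, whatever the lens; pixels are square), "cx", "cy" (the principal point, pixels), "rvec" (rotation vector, rad) and "tvec" (3), from world to camera coordinates, as OpenCV has them; the wrist camera has in their place "mount" (4x4, takes a point from camera to tool coordinates, whose origin is the TCP and whose axes are the flange's). Camera axes: x right, y down, z forward; pixel columns grow to the right and rows downward; lengths in mm; the calibration is good to about 2 mm. The wrist camera is an equidistant fisheye: a pixel r from the principal point sees the ray r / f radians off the axis. A picture is of the moment at which its call begins: read the wrist's pose just before it.
- finish_job(): hands the job in; it is judged then, once.
The state is a dict: "time_s": time; "joints": joint angles; "dq": joint speeds; "tau": joint torques, N m; "eef_pos": TCP position; "ee_rot": TCP orientation; "force": force on the tool from outside, world axes, zero at the start; "wrist_torque": the same for the moment, N m; "grip_width": opening from 0.0 (shut) to 1.0 (fully open); "grip_force": force on a finger pad.
Only numpy, scipy, OpenCV 4.12 (cv2) and the standard library are available. Lean on these libraries where they do the work, as an engineer would, in place of code of your own. Each camera call takes 0.05 s, during which the arm holds its last target. There are 200 camera calls.

TASK

Put the bench-top bottle filler into its test run by pressing three keys on its sloping panel one at a time, letting each come up before the next: the small round key, then the square key, then the bar key; leave the big mushroom stop key alone. Then take the vibration pen out of its stand and hold its sprung tip inside the ring marked on the bearing pad, square to that sloping pad, pressing lightly so that the tip is about half pushed in and never ramming it. The job ends holding: the program finishes with the pen still gripped and its tip pressed on the spot, the other things on the bench left where they stand.

Things in the scene. Friction and masses are not known exactly. Their poses are not given: they have to be found in the camera images.
- filler: bench-top bottle filler, fixed: stainless case 260 mm deep (x, to its back), 320 wide (y), origin under its centre. Its front panel, sloping 25 deg, 60 mm high in front to 107 mm, faces the robot and carries a row of keys 70 mm apart, from the left (+y): mushroom stop, bar, round, square. Behind, on a deck 107 mm high, a motor lies between two bearing housings; all below 200 mm
- key_round (a joint): travel of the small round key (26 mm across), m: 0 up, 0.006 fully down; springs back
- key_round_top (a point): centre of the top face of the small round key, 12 mm off the panel; z is the outward normal of the panel (25 deg from vertical, leaning to the robot), y runs along the row of keys: the key moves 6 mm along -z, needing 1.2 N to start and 4 N when fully down; a press of 4 mm or more counts
- key_square (a joint): travel of the square key (24 x 24 mm), as the round one
- key_square_top (a point): centre of the top face of the square key; height, axes and spring as the round one
- key_bar (a joint): travel of the bar key (34 mm up the slope by 12 mm wide), as the round one
- key_bar_top (a point): centre of the top face of the bar key; height, axes and spring as the round one
- key_stop (a joint): travel of the mushroom stop key (38 mm across, 18 mm off the panel), m; leave it up
- key_stop_top (a point): centre of the top of the mushroom stop key; leave it alone
- spot (a point): the spot to measure: centre dot of a painted black ring (inner radius 9 mm) on the face of the right-hand (-y) bearing pad, a fixed steel disc 50 mm across facing the robot and up; z is the outward normal of the face, 30 deg from vertical, y is level. The left-hand pad, 160 mm away, is alike but has no ring: not that one
- stand_top (a point): centre of the top face of the pen stand, a fixed grey block 70 x 70 mm and 55 mm high, with a through hole 19 mm across for the nose of the pen
- pen_mid (a point): vibration pen, loose, about 0.14 kg: grey square bar 24 x 24 mm, 115 long; point at the bar's centre, z along it to its blunt rear end, x and y square to its flat sides. Below the bar (-z) come a steel nose 15 mm across, 28 long, then the sprung tip. At the start it stands upright, bar resting on the stand's top, nose and tip hanging 48 mm down the hole: lift it 60 mm to be clear
- pen_point (a point): the very end of the pen's sprung tip (ball of 8 mm diameter), on the pen's axis 105.5 mm from pen_mid when the tip is fully out; axes as pen_mid
- pen_tip (a joint): how far the sprung tip is pushed in, m: 0 out, 0.012 fully in; 1 N to start, about 0.4 N more per mm, 5.8 N fully in
- bottle_a_mid (a point): amber spray bottle with white cap, 42 mm across, 130 mm tall, standing; bystander, leave alone; point at its centre, 65 mm above the table
- bottle_b_mid (a point): amber spray bottle with white cap, 42 mm across, 130 mm tall, standing; bystander, leave alone; point at its centre, 65 mm above the table
- bottle_c_mid (a point): amber spray bottle with white cap, 42 mm across, 130 mm tall, standing; bystander, leave alone; point at its centre, 65 mm above the table
- clear_bottle_mid (a point): clear bottle, 60 mm across, 200 mm tall, standing; bystander, leave alone; point at its centre
- screwdriver_grip (a point): screwdriver lying in front of the filler; bystander, leave alone; point on its handle
- hex_key_mid (a point): hex key, an L of 6 mm bar 85 x 30 mm, lying flat; bystander, leave alone; point near its middle
- funnel_mid (a point): upturned white funnel, 76 mm across, 70 mm tall; bystander, leave alone; point 30 mm above the table
Things that resemble listed ones, but are neither listed nor needed, are in the scene too. There is more than one size of the part that bears pen_mid; the job needs the smallest.

How it is judged (in metres and radians):
On the way, in this order (a step that is already met when the one before it is completed fails the run):
1. the round key is pressed down, the others up (value of joint key_round above 0.004 m and value of joint each of key_square, key_bar below 0.002 m), for 0.05 s.
2. then the square key is pressed down, the others up (value of joint key_square above 0.004 m and value of joint each of key_round, key_bar below 0.002 m), for 0.05 s.
3. then the bar key is pressed down, the others up (value of joint key_bar above 0.004 m and value of joint each of key_round, key_square below 0.002 m), for 0.05 s.
4. the pen is lifted out of the stand in the fingers (contact force between the fingers and pen above 1 N and height (world z) of pen_point above 0.057 m), for 0.2 s.
At the end, for the whole second after the job is handed in: Through the last second the gripped, still pen (below 20 mm/s) has the end of its tip within 9 mm of the spot's centre (inside the ring), its axis within 0.17 rad (10 deg) of the pad's normal, its tip pushed in 2 to 10.5 mm and the contact force 0.8 to 8 N; all keys are up (distance between pen_point and spot below 0.009 m and angle between the z axis of pen_mid and the z axis of spot, either way round below 0.17 rad and value of joint pen_tip between 0.002 and 0.0105 m and contact force between pen and filler between 0.8 and 8 N and contact force between the fingers and pen above 1 N and linear speed of pen below 0.02 m/s and value of joint each of key_round, key_square, key_bar, key_stop below 0.002 m); the arm keeps its last pose, push and grip.
It fails at once if the mushroom stop key is pressed (value of joint key_stop above 0.003 m).
It fails at once if two keys are down at once (value of joint each of key_round, key_square above 0.004 m or value of joint each of key_round, key_bar above 0.004 m or value of joint each of key_square, key_bar above 0.004 m).
It fails at once if the pen is rammed against the filler (over 20 N) (contact force between pen and filler above 20 N).
It fails at once if another thing on the bench is moved more than 40 mm (distance of any of bottle_a_mid, bottle_b_mid, bottle_c_mid, clear_bottle_mid, screwdriver_grip, hex_key_mid, funnel_mid from where it was at the start of the episode above 0.04 m).
It also fails if it takes over 61 s, if anything falls off the work surface, if the arm or the gripper's body presses on something with over 40 N, if the wrist force passes 120 N, or if a joint passes its speed limit or range.

## Working session

There is one attempt and no reset: what is moved stays moved. The work goes in short steps, Python scripts to look and compute and a tool call to move; the robot and the scene stay as the last step left them, time stands still between calls to the robot, and variables do not carry over. Pictures are saved under pics/ and viewed, at most 10 in all, crops included, and the job is handed in when it is done.

Besides the shell and the picture viewer there is one more tool, called by a JSON object that holds its "method" and its "body". step_arm: Moves the arm, as the interface text tells. Its arguments: {"type":"object","properties":{"plan":{"type":"array"},"squeeze":{"type":"number"}},"required":["plan"]}

```bash
mkdir -p pics; cat > h.py <<'E'
from rig import *
import numpy as np, cv2
from scipy.spatial.transform import Rotation as R
def world(c,pts=None):
    h,w=c["depth"].shape; f=h/2/np.tan(np.radians(c["vertical_fov"])/2)
    v,u=np.mgrid[0:h,0:w]; d=c["depth"]
    P=np.stack([(u-c["cx"])/f*d,(v-c["cy"])/f*d,d],-1)
    M=R.from_rotvec(np.ravel(c["rvec"])).as_matrix()
    W=(P-np.ravel(c["tvec"]))@M
    W[d==0]=np.nan
    return W
E
python3 - <<'E'
from h import *
print(sense())
for n in("top","side"):
    c=capture(n); np.savez(n+".npz",**c)
    cv2.imwrite(f"pics/{n}0.png",c["color"][:,:,::-1]); print(n,c["vertical_fov"],c["rvec"],c["tvec"])
E
```

```text
{'time_s': 0.0, 'joints': array([ 9.54628797e-01,  3.13442491e-01,  1.49843746e+00, -1.49523409e-05,
        1.33097189e+00, -2.23390095e-01]), 'dq': array([-3.50419266e-04, -1.72872300e-03, -1.04303688e-03,  5.78306882e-04,
       -9.75803682e-04,  3.60744669e-05]), 'tau': array([ 6.08661667e-04, -4.12273550e+01, -2.59742528e+01, -1.39375661e-04,
        4.20740369e-03,  4.71177418e-05]), 'eef_pos': array([200.85987976, 484.88191312, 303.33871084]), 'ee_rot': array([-2.49965323e-04,  1.95126961e-01,  9.80777790e-01, -5.77890544e-04]), 'force': array([-0.08625518, -0.28753176,  0.2081127 ]), 'wrist_torque': array([ 0.03853829, -0.04091812, -0.00602108]), 'grip_force': 0.0, 'grip_width': 1.0016614183593162}
top 44.44718087094249 [ 2.14865086 -2.18271744  0.15749318] [  11.53237818  519.70138959 1316.41854745]
side 45.13539035437113 [ 2.20715828 -0.48866271  0.22427452] [-431.48067937  257.29972948 1179.46615783]
```

View pics/top0.png

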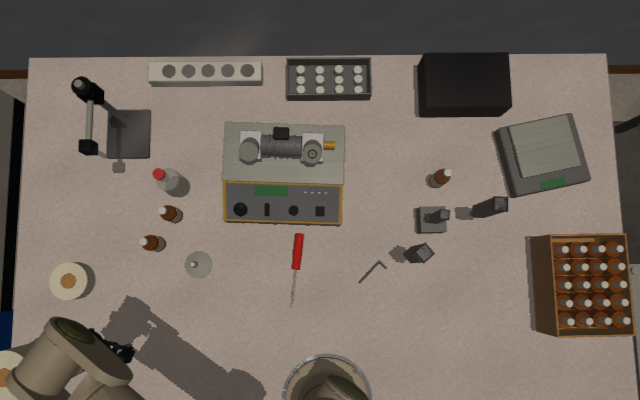

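View pics/side0.png

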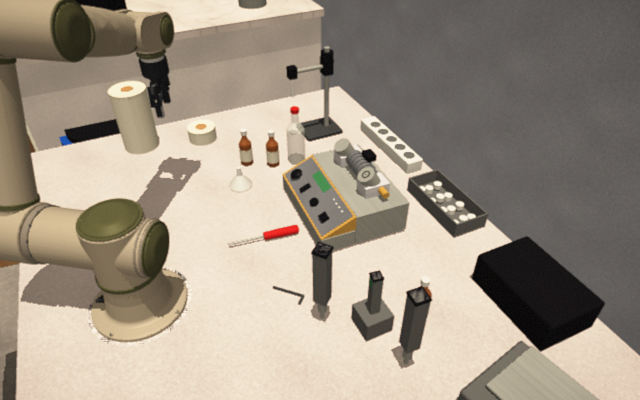

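Top view: filler centred near (283,173), keys at stop (240,209), bar (267,209), round (293,210) and square (320,211), and the ringed pad at (312,153). The pen stands in its stand at about (432,217), with two bigger lookalikes at (420,253) and (490,207). The side view confirms that only the small pen is in a stand, at (373,305).

```bash
python3 - <<'E'
from h import *
c=np.load("top.npz"); W=world(c); img=c["color"]
g=img.max(-1)
# panel plane & filler
for n,(u,v) in dict(stop=(240,209),bar=(267,209),round=(293,210),square=(320,211),pad=(312,153),lpad=(248,150)).items():
    print(n,np.round(W[v,u],1))
p=W[200:220,228:340].reshape(-1,3)
p=p[np.isfinite(p).all(1)]
# robust plane
q=p.copy()
for i in range(8):
    m=q.mean(0); n=np.linalg.svd(q-m)[2][2]; n*=np.sign(n[2]); 
    r=(p-m)@n; q=p[abs(r)<(6 if i<4 else 2.5)]
print("panel n",n,"ang",np.degrees(np.arccos(n[2])),"m",m,len(q),len(p))
# keys: height off panel 8..22
H=(W-m)@n
mk=((H>7)&(H<25)).astype(np.uint8); mk[:196]=0; mk[222:]=0; mk[:,:224]=0; mk[:,342:]=0
k,l,s,ce=cv2.connectedComponentsWithStats(mk)
for i in range(1,k):
    if s[i,4]>15: print("key",ce[i],s[i],np.round(W[l==i].mean(0),1),"H",np.nanmedian(H[l==i]))
# pad plane
pp=W[143:163,302:323].reshape(-1,3); pp=pp[np.isfinite(pp).all(1)]
print("pad z range",np.percentile(pp[:,2],[5,50,95]))
# stand+pen
S=W[195:270,380:520]; z=S[...,2]
for nm,lo,hi in(("stand",45,62),("tops",120,260)):
    k,l,s,ce=cv2.connectedComponentsWithStats(((z>lo)&(z<hi)).astype(np.uint8))
    for i in range(1,k):
        if s[i,4]>15:
            a=S[l==i]; zt=np.percentile(a[:,2],95); t=a[a[:,2]>zt-6] if nm=="tops" else a
            print(nm,ce[i]+[380,195],s[i],np.round(t.mean(0),1),zt,cv2.minAreaRect(t[:,:2].astype(np.float32)))
a=cv2.resize(img[130:225,215:350],None,fx=5.5,fy=5.5,interpolation=cv2.INTER_CUBIC)[:,:,::-1]
cv2.imwrite("pics/crop1.png",a)
E
```

```text
stop [509.3 219.7  90.6]
bar [508.6 149.2  87.8]
round [505.   80.8  87.3]
square [501.    9.6  90.3]
pad [638.1  28.6 170.9]
lpad [648.8 189.  166.8]
panel n [-0.42582296  0.02269534  0.90452182] ang 25.241042336539532 m [508.10000819  99.12533826  76.09171171] 1274 2227
key [239.56666667 208.77333333] [233 202  14  14 150] [509.9 220.8  90.7] H 15.090170634050242
key [266.10526316 209.35087719] [264 203   5  13  57] [507.9 151.6  86.5] H 10.776183170238864
key [292.75384615 210.2       ] [288 206  10   9  65] [504.5  81.4  87.6] H 11.033823345246024
key [319.02816901 211.14084507] [315 207   9   9  71] [500.9  12.2  87.7] H 11.49446206232751
pad z range [138.30726475 167.75692612 179.87723145]
stand [430.18480493 219.68583162] [ 39  11  28  27 487] [ 477.1 -289.4   54.7] 59.43998545302425 ((479.8540344238281, -295.62396240234375), (70.5048828125, 71.70003509521484), 1.1088738441467285)
tops [492.89958159 205.79916318] [ 98   1  30  20 478] [ 496.7 -414.8  228.5] 230.7976852537147 ((496.7764892578125, -414.91168212890625), (35.90299987792969, 34.688419342041016), 85.39598083496094)
tops [441.49693252 214.83435583] [ 54  14  16  13 163] [ 480.  -295.5  170.5] 172.84747747673157 ((479.8706970214844, -295.52911376953125), (25.41936492919922, 24.80191993713379), 80.40901184082031)
tops [419.75596817 252.98938992] [ 26  47  29  21 377] [ 384.2 -228.6  228.2] 230.76820800124273 ((384.4010009765625, -228.86410522460938), (35.37949752807617, 35.160362243652344), 40.08599853515625)
```

View pics/crop1.png

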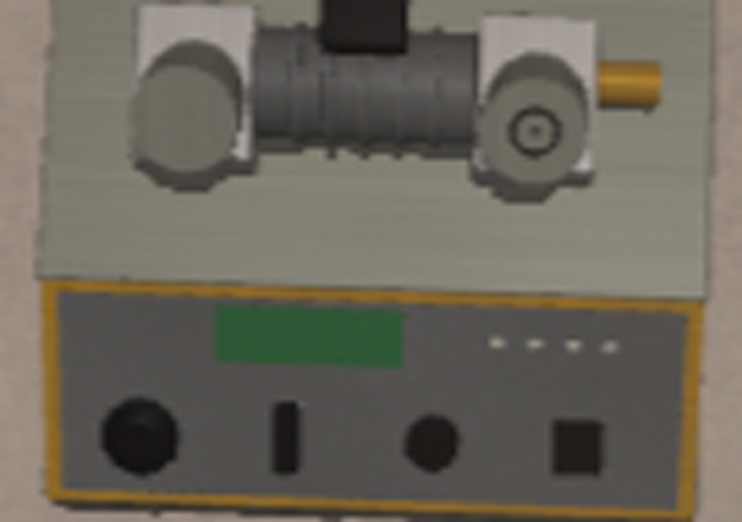

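The crop shows the ring on the right pad at full-image (312.3,153.8), and the left pad unmarked. The keys agree with the depth masks.

```bash
cat >> h.py <<'E'
psi=np.radians(-2.9); Yf=np.array([-np.sin(psi),np.cos(psi),0])
def frame(tilt,y=Yf):
    a=np.radians(tilt); n=np.array([-np.sin(a)*np.cos(psi),-np.sin(a)*np.sin(psi),np.cos(a)])
    z=-n; x=np.cross(y,z); return np.stack([x,y,z],1),n
def rel(pos,Rt):
    s=sense(); q=s["ee_rot"]; R0=R.from_quat([q[1],q[2],q[3],q[0]])
    o=R0.inv().apply(np.asarray(pos)-s["eef_pos"])/10
    r=(R0.inv()*R.from_matrix(Rt)).as_rotvec(degrees=True)
    print("offset cm",np.round(o,2),"rot",np.round(r,2),"force",np.round(s["force"],1),"t",round(s["time_s"],2))
K=dict(round=np.array([504.5,81.4,87.6]),square=np.array([500.9,12.2,87.7]),bar=np.array([507.9,151.6,87.2]))
E
python3 - <<'E'
from h import *
Rt,n=frame(25)
rel(K["round"]+n*(73+40),Rt)
c=np.load("top.npz"); W=world(c)
print(W[152:156,310:315])
p=W[144:165,303:322].reshape(-1,3);p=p[np.isfinite(p).all(1)]; nn=frame(30)[1]
h=p@nn; print(np.histogram(h,12))
k=p[abs(h-np.percentile(h,70))<4]; m=k.mean(0); v=np.linalg.svd(k-m)[2][2]; print(m,v,len(k),nn)
# ray of ring centre onto plane
f=200/np.tan(np.radians(float(c["vertical_fov"]))/2); M=R.from_rotvec(np.ravel(c["rvec"])).as_matrix()
d=np.array([(312.3-c["cx"])/f,(153.8-c["cy"])/f,1])@M; o=-np.ravel(c["tvec"])@M
print("spot",o+d*((m-o)@v)/(d@v))
for u,v in((168,180),(170,213),(152,243),(198,265)): print(np.round(W[v,u]))
E
```

```text
offset cm [-39.   -27.24  11.36] rot [ -4.34 -24.78 -19.28] force [-0.6  0.8  0.5] t 0.1
[[[640.43064847  33.61162292 172.04807287]
  [640.50379401  31.10963702 171.61639275]
  [640.37458359  28.60752401 172.02348251]
  [640.26008878  26.10665176 172.36963895]
  [639.98010103  23.6114252  173.40206249]]

 [[637.75555836  33.64614236 172.53888385]
  [638.40861735  31.14557519 169.6777785 ]
  [638.08716525  28.6418355  170.89196321]
  [637.18332012  26.1534122  174.54254135]
  [639.33012849  23.59869075 165.43168512]]

 [[635.84696897  33.68706446 169.81011306]
  [635.80140515  31.18178763 169.87055948]
  [635.3656222   28.68013914 171.57780232]
  [635.71028037  26.17140299 169.99144914]
  [636.39256237  23.64681    166.97959232]]

 [[634.8762964   33.73633688 163.04428207]
  [633.44002861  31.21791495 169.02577064]
  [633.7705643   28.70816216 167.48466893]
  [633.69720166  26.19904928 167.66340101]
  [633.23591929  23.70091297 169.4944806 ]]]
(array([ 10,  19,  15,   3,   8,   9,  13,  10,   4,  30, 183,  95]), array([-222.66887364, -217.79627064, -212.92366764, -208.05106463,
       -203.17846163, -198.30585862, -193.43325562, -188.56065261,
       -183.68804961, -178.81544661, -173.9428436 , -169.0702406 ,
       -164.19763759]))
[637.87596102  29.2790971  170.63951058] [-0.51264298  0.02964688  0.85808988] 269 [-0.49935968  0.02529647  0.8660254 ]
spot [636.30238623  27.91703746 169.74647913]
[578. 391. 152.]
[502. 402.  90.]
[424. 446.  92.]
[366. 339.  41.]
```

{"method": "step_arm", "body": {"plan": [{"offset": [-39,-27.2,11.4],"rot": [-4.3,-24.8,-19.3],"gripper": 0},{"offset": [-39,-27.2,11.4],"rot": [-4.3,-24.8,-19.3],"gripper": 0},{"offset": [-39,-27.2,11.4],"rot": [-4.3,-24.8,-19.3],"gripper": 0},{"offset": [-39,-27.2,11.4],"rot": [-4.3,-24.8,-19.3],"gripper": 0},{"offset": [-39,-27.2,11.4],"rot": [-4.3,-24.8,-19.3],"gripper": 0},{"offset": [-39,-27.2,11.4],"rot": [-4.3,-24.8,-19.3],"gripper": 0},{"offset": [-39,-27.2,11.4],"rot": [-4.3,-24.8,-19.3],"gripper": 0},{"offset": [-39,-27.2,11.4],"rot": [-4.3,-24.8,-19.3],"gripper": 0},{"offset": [-39,-27.2,11.4],"rot": [-4.3,-24.8,-19.3],"gripper": 0},{"offset": [-39,-27.2,11.4],"rot": [-4.3,-24.8,-19.3],"gripper": 0},{"offset": [-39,-27.2,11.4],"rot": [-4.3,-24.8,-19.3],"gripper": 0},{"offset": [-39,-27.2,11.4],"rot": [-4.3,-24.8,-19.3],"gripper": 0}]}}

```text
time_s: 1.3
eef_pos: [457.0, 84.0, 189.5]
ee_rot: [0.216, 0.025, 0.976, -0.005]
force: [0.5, 0.2, -0.5]
grip_width: 0.001
grip_force: 0.0
```

```bash
python3 - <<'E'
from h import *
Rt,n=frame(25)
rel(K["round"]+n*(73),Rt); print(sense()["eef_pos"],sense()["grip_width"])
c=capture("wrist"); print(c["mount"],c["vertical_fov"],c["cx"],c["cy"]); cv2.imwrite("pics/w1.png",c["color"][:,:,::-1])
E
```

```text
offset cm [-0.01 -0.02  3.94] rot [-0.02 -0.03 -0.09] force [ 0.5  0.2 -0.5] t 1.3
[456.98731003  83.98890857 189.4696096 ] 0.0008497392869565567
[[ 3.83065600e-04 -9.59440367e-01 -2.81911395e-01  7.19007682e+01]
 [ 9.99999889e-01  4.44714172e-04 -1.54698148e-04 -1.72071425e+00]
 [ 2.73793641e-04 -2.81911305e-01  9.59440431e-01 -7.11927651e+01]
 [ 0.00000000e+00  0.00000000e+00  0.00000000e+00  1.00000000e+00]] 65.70646984690485 322.9254956066253 202.96525338153245
```

View pics/w1.png

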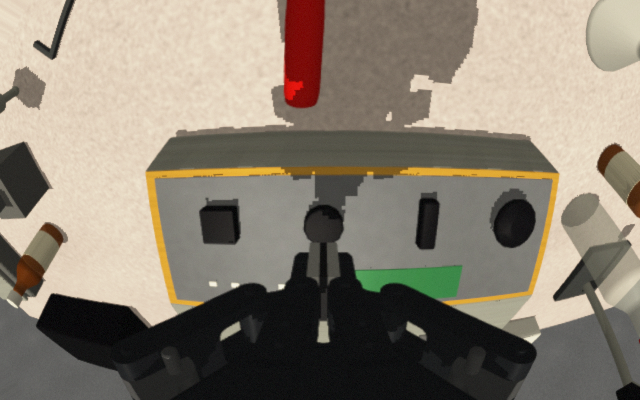

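The wrist view has the shut fingers lined up with the round key at (323,223), with the screwdriver well below and clear.

{"method": "step_arm", "body": {"plan": [{"offset": [0,0,3.5],"rot": [0,0,0],"gripper": 0},{"offset": [0,0,3.8],"rot": [0,0,0],"gripper": 0},{"offset": [0,0,4.0],"rot": [0,0,0],"gripper": 0},{"offset": [0,0,4.2],"rot": [0,0,0],"gripper": 0},{"offset": [0,0,4.2],"rot": [0,0,0],"gripper": 0},{"offset": [0,0,4.2],"rot": [0,0,0],"gripper": 0}]}}

```text
time_s: 1.95
eef_pos: [474.9, 83.8, 152.6]
ee_rot: [0.217, 0.024, 0.976, -0.005]
force: [-0.4, 1.7, 1.5]
grip_width: -0.0
grip_force: 0.7
```

{"method": "step_arm", "body": {"plan": [{"offset": [0,0,0.2],"rot": [0,0,0],"gripper": 0},{"offset": [0,0,0.3],"rot": [0,0,0],"gripper": 0},{"offset": [0,0,0.3],"rot": [0,0,0],"gripper": 0},{"offset": [0,0,0.3],"rot": [0,0,0],"gripper": 0}]}}

```text
time_s: 2.35
eef_pos: [476.4, 83.5, 149.4]
ee_rot: [0.217, 0.025, 0.976, -0.005]
force: [-0.9, 2.8, 3.3]
grip_width: 0.0
grip_force: 1.5
```

```bash
python3 - <<'E'
from h import *
Rt,n=frame(25)
for i in range(3):
    capture("wrist"); s=sense(); print(s["force"]@n, s["eef_pos"], (s["eef_pos"]-K["round"])@n-73)
E
```

```text
2.544235804861687 [476.42018538  83.50113895 149.36804541] -5.122368949983141
2.7989696743357455 [476.4043142   83.49688884 149.35572518] -5.126926881244572
3.5024618712637365 [476.36592737  83.47386441 149.31320151] -5.149756510020751
```

{"method": "step_arm", "body": {"plan": [{"offset": [0,0,0.1],"rot": [0,0,0],"gripper": 0},{"offset": [0,0,0.15],"rot": [0,0,0],"gripper": 0},{"offset": [0,0,0.2],"rot": [0,0,0],"gripper": 0},{"offset": [0,0,0.2],"rot": [0,0,0],"gripper": 0}]}}

```text
time_s: 2.9
eef_pos: [477.1, 83.4, 147.7]
ee_rot: [0.217, 0.025, 0.976, -0.005]
force: [-4.3, 1.8, 10.6]
grip_width: 0.003
grip_force: 5.4
```

```bash
python3 - <<'E'
from h import *
Rt,n=frame(25)
for i in range(3):
    capture("wrist"); s=sense(); print(s["force"]@n, (s["eef_pos"]-K["round"])@n-73)
rel(K["round"]+n*(73+20),Rt)
rel(K["square"]+n*(73+20),Rt)
rel(K["square"]+n*(73-3),Rt)
E
```

```text
11.424899218301531 -6.895853254354023
10.439651675220663 -6.897641341781792
11.520063600005026 -6.887115885252882
offset cm [ 0.05 -0.07 -2.69] rot [0.01 0.09 0.01] force [-4.3  1.5 10.7] t 3.05
offset cm [ 0.06 -7.   -2.7 ] rot [0.01 0.09 0.01] force [-4.3  1.5 10.7] t 3.05
offset cm [ 0.06 -7.   -0.4 ] rot [0.01 0.09 0.01] force [-4.3  1.5 10.7] t 3.05
```

{"method": "step_arm", "body": {"plan": [{"offset": [0,0,-2.7],"rot": [0,0,0],"gripper": 0},{"offset": [0,-3.5,-2.7],"rot": [0,0,0],"gripper": 0},{"offset": [0,-7,-2.7],"rot": [0,0,0],"gripper": 0},{"offset": [0,-7,-2.7],"rot": [0,0,0],"gripper": 0},{"offset": [0,-7,-0.9],"rot": [0,0,0],"gripper": 0},{"offset": [0,-7,-0.5],"rot": [0,0,0],"gripper": 0},{"offset": [0,-7,-0.3],"rot": [0,0,0],"gripper": 0},{"offset": [0,-7,-0.15],"rot": [0,0,0],"gripper": 0},{"offset": [0,-7,-0.1],"rot": [0,0,0],"gripper": 0},{"offset": [0,-7,-0.1],"rot": [0,0,0],"gripper": 0},{"offset": [0,-7,-0.1],"rot": [0,0,0],"gripper": 0}]}}

```text
time_s: 4.15
eef_pos: [472.9, 13.9, 148.3]
ee_rot: [0.217, 0.024, 0.976, -0.005]
force: [-3.4, 1.8, 2.3]
grip_width: -0.002
grip_force: 1.7
```

```bash
python3 - <<'E'
from h import *
Rt,n=frame(25)
for i in range(3):
    capture("wrist"); s=sense(); print(s["force"]@n, (s["eef_pos"]-K["square"])@n-73)
rel(K["bar"]+n*(73+20),Rt)
rel(K["bar"]+n*(73-3),Rt)
E
```

```text
2.9392888298526954 -6.210070199221363
3.6193832329363085 -6.224944806129088
4.072488639216281 -6.253003845519061
offset cm [ 0.06 13.95 -2.58] rot [0.02 0.06 0.01] force [-3.9  2.5  2.6] t 4.3
offset cm [ 0.06 13.95 -0.28] rot [0.02 0.06 0.01] force [-3.9  2.5  2.6] t 4.3
```

{"method": "step_arm", "body": {"plan": [{"offset": [0,0,0.1],"rot": [0,0,0],"gripper": 0},{"offset": [0,0,0.15],"rot": [0,0,0],"gripper": 0},{"offset": [0,0,0.15],"rot": [0,0,0],"gripper": 0}]}}

```text
time_s: 4.6
eef_pos: [473.6, 13.7, 147.4]
ee_rot: [0.217, 0.024, 0.976, -0.005]
force: [-11.9, 1.5, 13.9]
grip_width: 0.004
grip_force: 9.5
```

```bash
python3 - <<'E'
from h import *
Rt,n=frame(25)
for i in range(2):
    capture("wrist"); s=sense(); print(s["force"]@n, (s["eef_pos"]-K["square"])@n-73)
rel(K["bar"]+n*(73+20),Rt)
rel(K["bar"]+n*(73-3),Rt)
E
```

```text
18.954594816162555 -7.296043194428989
18.86689422943935 -7.287414123176802
offset cm [ 0.07 13.95 -2.68] rot [0.02 0.08 0.02] force [-12.4   2.4  15. ] t 4.7
offset cm [ 0.07 13.95 -0.38] rot [0.02 0.08 0.02] force [-12.4   2.4  15. ] t 4.7
```

{"method": "step_arm", "body": {"plan": [{"offset": [0,0,-2.8],"rot": [0,0,0],"gripper": 0},{"offset": [0,4,-2.8],"rot": [0,0,0],"gripper": 0},{"offset": [0,8,-2.8],"rot": [0,0,0],"gripper": 0},{"offset": [0,12,-2.8],"rot": [0,0,0],"gripper": 0},{"offset": [0,14,-2.8],"rot": [0,0,0],"gripper": 0},{"offset": [0,14,-2.8],"rot": [0,0,0],"gripper": 0},{"offset": [0,14,-1],"rot": [0,0,0],"gripper": 0},{"offset": [0,14,-0.6],"rot": [0,0,0],"gripper": 0},{"offset": [0,14,-0.4],"rot": [0,0,0],"gripper": 0},{"offset": [0,14,-0.2],"rot": [0,0,0],"gripper": 0},{"offset": [0,14,-0.1],"rot": [0,0,0],"gripper": 0},{"offset": [0,14,-0.1],"rot": [0,0,0],"gripper": 0}]}}

```text
time_s: 5.9
eef_pos: [480.3, 153.1, 148.0]
ee_rot: [0.217, 0.025, 0.976, -0.006]
force: [-3.0, -2.5, 2.7]
grip_width: -0.003
grip_force: 1.9
```

```bash
python3 - <<'E'
from h import *
Rt,n=frame(25)
for i in range(2):
    capture("wrist"); s=sense(); print(s["force"]@n, (s["eef_pos"]-K["bar"])@n-73)
E
```

```text
3.99486632092874 -6.201635894973322
4.189015896322362 -6.194072116827897
```

{"method": "step_arm", "body": {"plan": [{"offset": [0,0,0.1],"rot": [0,0,0],"gripper": 0},{"offset": [0,0,0.1],"rot": [0,0,0],"gripper": 0},{"offset": [0,0,0.1],"rot": [0,0,0],"gripper": 0},{"offset": [0,0,-4],"rot": [0,0,0],"gripper": 0},{"offset": [0,0,-10],"rot": [0,0,0],"gripper": 0},{"offset": [0,0,-16],"rot": [0,0,0],"gripper": 0},{"offset": [0,0,-20],"rot": [0,0,0],"gripper": 0},{"offset": [0,0,-20],"rot": [0,0,0],"gripper": 0}]}}

```text
time_s: 6.8
eef_pos: [395.4, 158.1, 334.1]
ee_rot: [0.221, 0.024, 0.975, -0.004]
force: [0.7, -0.3, -0.9]
grip_width: 0.003
grip_force: 0.0
```

```bash
python3 - <<'E'
from h import *
Rt,n=frame(0,np.array([0,1.,0]))
print(sense()["force"],sense()["eef_pos"])
rel([475,-295,350],Rt)
E
```

```text
[ 0.71417043 -0.25243226 -0.86605114] [395.36081242 158.14867878 334.13833477]
offset cm [ -9.92 -44.86   2.88] rot [-0.5  25.59 -2.81] force [ 0.7 -0.3 -0.9] t 6.8
```

{"method": "step_arm", "body": {"plan": [{"offset": [-9.9,-44.9,2.9],"rot": [-0.5,25.6,-2.8],"gripper": 6},{"offset": [-9.9,-44.9,2.9],"rot": [-0.5,25.6,-2.8],"gripper": 6},{"offset": [-9.9,-44.9,2.9],"rot": [-0.5,25.6,-2.8],"gripper": 6},{"offset": [-9.9,-44.9,2.9],"rot": [-0.5,25.6,-2.8],"gripper": 6},{"offset": [-9.9,-44.9,2.9],"rot": [-0.5,25.6,-2.8],"gripper": 6},{"offset": [-9.9,-44.9,2.9],"rot": [-0.5,25.6,-2.8],"gripper": 6},{"offset": [-9.9,-44.9,2.9],"rot": [-0.5,25.6,-2.8],"gripper": 6},{"offset": [-9.9,-44.9,2.9],"rot": [-0.5,25.6,-2.8],"gripper": 6},{"offset": [-9.9,-44.9,2.9],"rot": [-0.5,25.6,-2.8],"gripper": 6},{"offset": [-9.9,-44.9,2.9],"rot": [-0.5,25.6,-2.8],"gripper": 6},{"offset": [-9.9,-44.9,2.9],"rot": [-0.5,25.6,-2.8],"gripper": 6},{"offset": [-9.9,-44.9,2.9],"rot": [-0.5,25.6,-2.8],"gripper": 6}]}}

```text
time_s: 8.0
eef_pos: [475.1, -295.0, 344.0]
ee_rot: [-0.005, 0.0, 1.0, -0.0]
force: [-0.5, 0.5, 0.2]
grip_width: 0.703
grip_force: 0.0
```

```bash
cat >> h.py <<'E'
def wristworld(c,s):
    h,w=c["depth"].shape; f=h/2/np.tan(np.radians(c["vertical_fov"])/2)
    v,u=np.mgrid[0:h,0:w]; x=u-c["cx"]; y=v-c["cy"]; r=np.hypot(x,y)+1e-9; th=r/f; d=c["depth"]
    P=np.stack([x/r*np.tan(th)*d,y/r*np.tan(th)*d,d],-1)
    P=P@c["mount"][:3,:3].T+c["mount"][:3,3]
    q=s["ee_rot"]; W=R.from_quat([q[1],q[2],q[3],q[0]]).apply(P.reshape(-1,3)).reshape(P.shape)+s["eef_pos"]
    W[d==0]=np.nan; return W
E
python3 - <<'E'
from h import *
Rt,n=frame(0,np.array([0,1.,0]))
s=sense(); c=capture("wrist"); cv2.imwrite("pics/w2.png",c["color"][:,:,::-1]); W=wristworld(c,s); print(s["eef_pos"],s["grip_width"])
z=W[...,2]; near=(abs(W[...,0]-480)<60)&(abs(W[...,1]+295)<60)
for lo,hi in((162,180),(48,62)):
    k,l,st,ce=cv2.connectedComponentsWithStats(((z>lo)&(z<hi)&near).astype(np.uint8))
    for i in range(1,k):
        if st[i,4]>40: t=W[l==i]; print(ce[i],st[i,4],np.median(t,0),cv2.minAreaRect(t[:,:2].astype(np.float32)))
rel([480,-295.5,250],Rt)
E
```

```text
[ 475.09404138 -295.00919283  343.97410539] 0.7032891116259433
[321.8444206  209.73819742] 932 [ 478.37996088 -297.66997003  170.9108954 ] ((479.36822509765625, -297.9934387207031), (25.48896026611328, 25.971893310546875), 83.39630889892578)
[322.31980715 175.74367216] 2489 [ 467.18345542 -298.10274882   55.91440239] ((478.9743347167969, -297.652587890625), (70.90741729736328, 70.3893814086914), 0.6237630248069763)
offset cm [-0.58 -0.08  9.43] rot [-0.07 -0.56  0.01] force [-0.2  0.5 -0.3] t 8.05
```

View pics/w2.png

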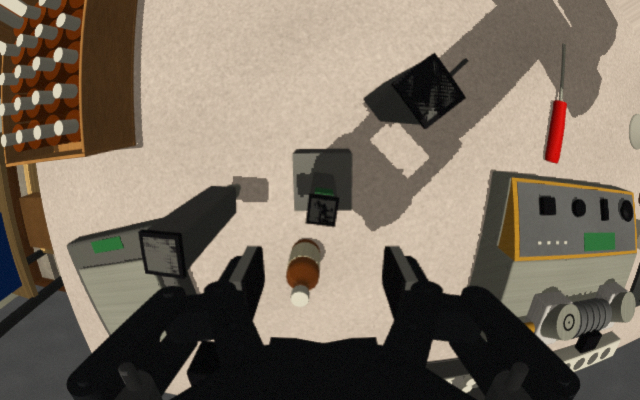

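```bash
python3 - <<'E'
from h import *
a=np.radians(82.5); Rt,n=frame(0,np.array([np.cos(a),np.sin(a),0]))
rel([479.5,-297,260],Rt); rel([479.5,-297,190],Rt)
E
```

```text
offset cm [-0.52 -0.23  8.43] rot [-0.1  -0.56  7.51] force [-0.2  0.5 -0.3] t 8.05
offset cm [-0.59 -0.22 15.43] rot [-0.1  -0.56  7.51] force [-0.2  0.5 -0.3] t 8.05
```

{"method": "step_arm", "body": {"plan": [{"offset": [-0.5,-0.2,4],"rot": [-0.1,-0.6,7.5],"gripper": 6},{"offset": [-0.5,-0.2,8],"rot": [-0.1,-0.6,7.5],"gripper": 6},{"offset": [-0.6,-0.2,12],"rot": [-0.1,-0.6,7.5],"gripper": 6},{"offset": [-0.6,-0.2,15.4],"rot": [-0.1,-0.6,7.5],"gripper": 6},{"offset": [-0.6,-0.2,15.4],"rot": [-0.1,-0.6,7.5],"gripper": 6},{"offset": [-0.6,-0.2,15.4],"rot": [-0.1,-0.6,7.5],"gripper": 6}]}}

```text
time_s: 8.65
eef_pos: [480.0, -297.6, 191.9]
ee_rot: [0.001, 0.065, 0.998, -0.001]
force: [-0.3, -0.4, 1.6]
grip_width: 0.704
grip_force: 0.0
```

{"method": "step_arm", "body": {"plan": [{"offset": [0,0,0],"rot": [0,0,0],"gripper": 3},{"offset": [0,0,0],"rot": [0,0,0],"gripper": 1.5},{"offset": [0,0,0],"rot": [0,0,0],"gripper": 1.5},{"offset": [0,0,0],"rot": [0,0,0],"gripper": 1.5},{"offset": [0,0,0],"rot": [0,0,0],"gripper": 1.5},{"offset": [0,0,0],"rot": [0,0,0],"gripper": 1.5}], "squeeze": 60}}

```text
time_s: 9.25
eef_pos: [479.9, -298.5, 192.1]
ee_rot: [0.002, 0.066, 0.998, -0.001]
force: [-0.5, 1.3, 6.4]
grip_width: 0.275
grip_force: 58.4
```

{"method": "step_arm", "body": {"plan": [{"offset": [0,0,-2],"rot": [0,0,0],"gripper": 1.5},{"offset": [0,0,-5],"rot": [0,0,0],"gripper": 1.5},{"offset": [0,0,-9],"rot": [0,0,0],"gripper": 1.5},{"offset": [0,0,-13],"rot": [0,0,0],"gripper": 1.5},{"offset": [0,0,-17],"rot": [0,0,0],"gripper": 1.5},{"offset": [0,0,-21],"rot": [0,0,0],"gripper": 1.5},{"offset": [0,0,-23],"rot": [0,0,0],"gripper": 1.5},{"offset": [0,0,-23],"rot": [0,0,0],"gripper": 1.5},{"offset": [0,0,-23],"rot": [0,0,0],"gripper": 1.5}]}}

```text
time_s: 10.15
eef_pos: [479.2, -298.0, 419.3]
ee_rot: [-0.0, 0.066, 0.998, 0.0]
force: [-0.0, -0.1, -2.4]
grip_width: 0.277
grip_force: 58.8
```

```bash
python3 - <<'E'
from h import *
s=sense(); c=capture("side"); w=capture("wrist"); print(s["eef_pos"],s["force"],s["grip_width"])
np.savez("side2.npz",**c)
W=world(c)
p=s["eef_pos"]; b=(abs(W[...,0]-p[0])<40)&(abs(W[...,1]-p[1])<40)&(W[...,2]<p[2]-75)&(W[...,2]>p[2]-230)
v,u=np.nonzero(b); print(u.min(),u.max(),v.min(),v.max())
for zz in range(80,200,8):
    m=b&(abs(W[...,2]-(p[2]-zz))<4)
    if m.sum(): print(zz,np.round(np.nanmean(W[m],0)-p,1),m.sum())
im=np.hstack([cv2.resize(c["color"][max(v.min()-60,0):v.max()+30,max(u.min()-60,0):u.max()+60],(300,400)),cv2.resize(w["color"],(480,300))[0:300].copy() if 0 else cv2.resize(w["color"],(480,400))])
cv2.imwrite("pics/s3.png",im[:,:,::-1])
E
```

```text
[ 479.17390698 -298.0150956   419.34782666] [-0.0305604  -0.11016724 -2.43507256] 0.27695562938311513
373 390 213 254
80 [ -7.8  -4.9 -80.4] 38
88 [ -4.7  -6.5 -87.9] 50
96 [ -4.7  -7.1 -95.6] 51
104 [  -5.3   -6.5 -104.1] 49
112 [  -3.8   -6.4 -112.1] 49
120 [  -5.    -6.  -119.9] 45
128 [  -4.4   -6.5 -128. ] 49
136 [  -3.9   -6.9 -134.7] 30
144 [  -0.7   -4.9 -145.3] 7
152 [  -3.    -3.  -151.4] 24
160 [  -2.9   -2.4 -159.4] 21
168 [  -2.   -2. -167.] 10
176 [  -0.7    0.  -177.1] 9
184 [  -0.7    0.7 -182.4] 7
```

View pics/s3.png

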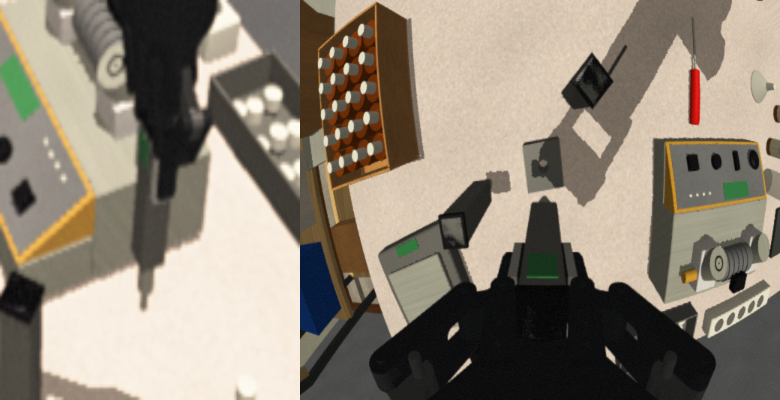

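The pen is held straight along the tool axis, with its tip about 185 mm ahead of the TCP. The stand is empty and nothing else has moved.

```bash
cat >> h.py <<'E'
SPOT=np.array([636.3,27.9,169.7])
E
python3 - <<'E'
from h import *
Rt,n=frame(30); rel(SPOT+n*(185+60),Rt)
E
```

```text
offset cm [ 0.92 33.37  3.72] rot [ -1.14 -30.08  -4.59] force [ 0.5  0.2 -1.5] t 10.25
```

{"method": "step_arm", "body": {"plan": [{"offset": [0.9,4,0],"rot": [0,-6,0],"gripper": 1.5},{"offset": [0.9,8,0],"rot": [0,-12,-2],"gripper": 1.5},{"offset": [0.9,12,0],"rot": [-1.1,-18,-4.6],"gripper": 1.5},{"offset": [0.9,16,0],"rot": [-1.1,-24,-4.6],"gripper": 1.5},{"offset": [0.9,20,0.5],"rot": [-1.1,-30.1,-4.6],"gripper": 1.5},{"offset": [0.9,24,1],"rot": [-1.1,-30.1,-4.6],"gripper": 1.5},{"offset": [0.9,28,2],"rot": [-1.1,-30.1,-4.6],"gripper": 1.5},{"offset": [0.9,31,3],"rot": [-1.1,-30.1,-4.6],"gripper": 1.5},{"offset": [0.9,33.4,3.7],"rot": [-1.1,-30.1,-4.6],"gripper": 1.5},{"offset": [0.9,33.4,3.7],"rot": [-1.1,-30.1,-4.6],"gripper": 1.5},{"offset": [0.9,33.4,3.7],"rot": [-1.1,-30.1,-4.6],"gripper": 1.5}]}}

```text
time_s: 11.35
eef_pos: [514.1, 34.4, 382.2]
ee_rot: [0.259, 0.024, 0.966, -0.008]
force: [-0.5, -0.4, -1.6]
grip_width: 0.269
grip_force: 59.3
```

```bash
python3 - <<'E'
from h import *
Rt,n=frame(30); rel(SPOT+n*(185+20),Rt)
s=sense();c=capture("side"); t=capture("top"); np.savez("side3.npz",**c)
W=world(c); q=s["ee_rot"]; R0=R.from_quat([q[1],q[2],q[3],q[0]])
L=R0.inv().apply((W-s["eef_pos"]).reshape(-1,3)).reshape(W.shape)
b=(abs(L[...,0])<30)&(abs(L[...,1])<30)&(L[...,2]>75)&(L[...,2]<210)
for zz in range(90,200,10):
    m=b&(abs(L[...,2]-zz)<5)
    if m.sum(): print(zz,np.round(np.nanmean(L[m],0),1),m.sum())
f=200/np.tan(np.radians(c["vertical_fov"])/2); M=R.from_rotvec(np.ravel(c["rvec"])).as_matrix()
for P in (SPOT, s["eef_pos"]+R0.as_matrix()[:,2]*185):
    X=M@P+np.ravel(c["tvec"]); print("px",X[0]/X[2]*f+c["cx"],X[1]/X[2]*f+c["cy"])
cv2.imwrite("pics/s4.png",cv2.resize(c["color"][60:260,270:470],None,fx=3,fy=3,interpolation=cv2.INTER_CUBIC)[:,:,::-1])
E
```

```text
offset cm [ 0.04 -0.02  4.02] rot [-0.11  0.03  0.13] force [-0.5 -0.4 -1.6] t 11.35
90 [  0.6 -11.3  90. ] 34
100 [  1.2 -10.1 100.4] 30
110 [  0.2 -11.  110. ] 28
120 [  0.8 -10.4 120. ] 31
130 [  2.1  -9.9 129.8] 28
140 [-1.000e-01 -8.900e+00  1.391e+02] 13
150 [  1.3  -3.8 151.1] 14
160 [ -0.6  -3.5 160.4] 17
170 [  2.3  -3.6 169. ] 5
180 [ 1.00e-01 -1.00e-01  1.81e+02] 6
px 365.5295238002151 174.49467707600348
px 356.47039385508106 160.88442641790783
```

View pics/s4.png

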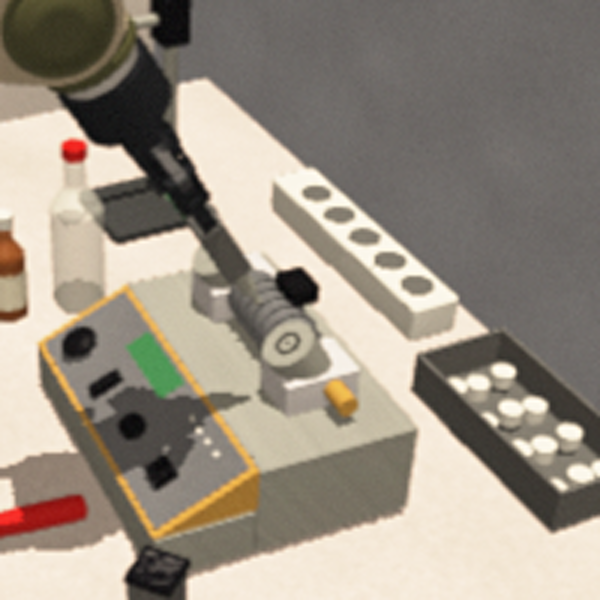

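The ring is at side-image pixel (366,174.3), against a predicted (365.5,174.5), so the position agrees. The pen hangs over the pad, square to it.

{"method": "step_arm", "body": {"plan": [{"offset": [0,0,3],"rot": [0,0,0],"gripper": 1.5},{"offset": [0,0,5],"rot": [0,0,0],"gripper": 1.5},{"offset": [0,0,5.5],"rot": [0,0,0],"gripper": 1.5},{"offset": [0,0,5.8],"rot": [0,0,0],"gripper": 1.5},{"offset": [0,0,6],"rot": [0,0,0],"gripper": 1.5},{"offset": [0,0,6.2],"rot": [0,0,0],"gripper": 1.5},{"offset": [0,0,6.4],"rot": [0,0,0],"gripper": 1.5},{"offset": [0,0,6.4],"rot": [0,0,0],"gripper": 1.5},{"offset": [0,0,6.4],"rot": [0,0,0],"gripper": 1.5}]}}

```text
time_s: 12.35
eef_pos: [546.6, 32.3, 328.5]
ee_rot: [0.261, 0.024, 0.965, -0.008]
force: [0.6, -1.2, 0.9]
grip_width: 0.274
grip_force: 59.4
```

```bash
python3 - <<'E'
from h import *
Rt,n=frame(30); F=[]
for i in range(8):
    c=capture("side"); s=sense(); F.append(s["force"])
print(np.mean(F,0),np.std(F,0),np.mean(F,0)@n,s["eef_pos"],(s["eef_pos"]-SPOT)@n)
rel(SPOT+n*180,Rt)
q=s["ee_rot"];R0=R.from_quat([q[1],q[2],q[3],q[0]])
W=world(c);L=R0.inv().apply((W-s["eef_pos"]).reshape(-1,3)).reshape(W.shape)
f=200/np.tan(np.radians(c["vertical_fov"])/2); M=R.from_rotvec(np.ravel(c["rvec"])).as_matrix()
for d in (152,170,180):
    X=M@(s["eef_pos"]+R0.as_matrix()[:,2]*d)+np.ravel(c["tvec"]); print(d,X[0]/X[2]*f+c["cx"],X[1]/X[2]*f+c["cy"])
cv2.imwrite("pics/s5.png",cv2.resize(c["color"][130:200,320:400],None,fx=7,fy=7,interpolation=cv2.INTER_CUBIC)[:,:,::-1])
E
```

```text
[-0.04991999 -0.39337929  1.00799876] [0.35166816 0.38112598 0.32529638] 0.8879294526244461 [546.57752274  32.39824655 328.13265352] 182.12427990120264
offset cm [0.14 0.01 0.21] rot [-0.14  0.18  0.08] force [-0.2 -0.3  1.4] t 12.75
152 361.6466307396519 167.4911755835862
170 364.39042615024704 171.49411865691945
180 365.8921683323359 173.68502124481373
```

View pics/s5.png

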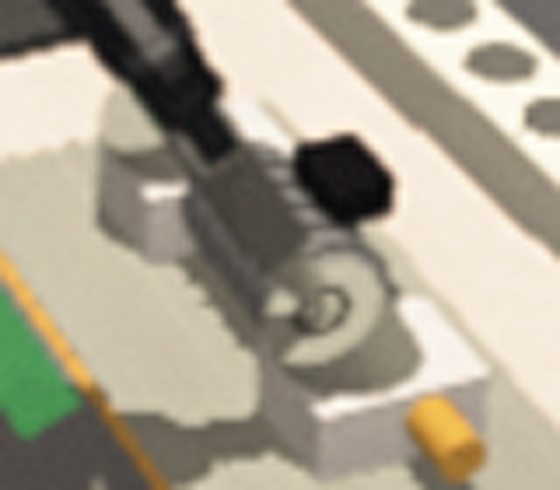

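The pen tip is on the pad at the ring, near crop (323,305). I'll check its lateral offset with depth and press further in.

{"method": "step_arm", "body": {"plan": [{"offset": [0.1,0,0.1],"rot": [0,0,0],"gripper": 1.5},{"offset": [0.1,0,0.2],"rot": [0,0,0],"gripper": 1.5},{"offset": [0.1,0,0.3],"rot": [0,0,0],"gripper": 1.5},{"offset": [0.1,0,0.3],"rot": [0,0,0],"gripper": 1.5},{"offset": [0.1,0,0.3],"rot": [0,0,0],"gripper": 1.5}]}}

```text
time_s: 13.25
eef_pos: [547.2, 32.4, 324.9]
ee_rot: [0.26, 0.024, 0.965, -0.008]
force: [0.3, 0.5, 2.2]
grip_width: 0.271
grip_force: 59.5
```

```bash
python3 - <<'E'
from h import *
Rt,n=frame(30); F=[]
for i in range(10):
    c=capture("side"); s=sense(); F.append(s["force"])
print(np.mean(F,0),np.mean(F,0)@n,s["eef_pos"],(s["eef_pos"]-SPOT)@n,s["dq"].max())
rel(SPOT+n*180,Rt)
q=s["ee_rot"];R0=R.from_quat([q[1],q[2],q[3],q[0]])
W=world(c);L=R0.inv().apply((W-s["eef_pos"]).reshape(-1,3)).reshape(W.shape)
for lo,hi in((85,140),(150,160),(160,168),(168,173)):
    m=(abs(L[...,0])<16)&(abs(L[...,1])<16)&(L[...,2]>lo)&(L[...,2]<hi)
    if m.sum(): print(lo,np.round(np.median(L[m],0),1),np.round(np.percentile(L[m][:,:2],[5,95],axis=0),1).tolist(),m.sum())
t=np.load("side3.npz"); a=cv2.absdiff(t["color"],c["color"]).max(-1)[164:186,356:378]; print("ring-area diff px", a.max(0), a.max(1))
E
```

```text
[-0.56924825  0.42430368  1.84145792] 1.8897423425068873 [547.1453143   32.36429083 324.86974646] 179.01412832621585 0.001051643455933499
offset cm [ 0.03  0.01 -0.1 ] rot [-0.14  0.16  0.08] force [-0.2  0.9  2. ] t 13.75
85 [  0.5 -10.8 110.2] [[-10.8, -13.8], [11.7, -8.2]] 144
150 [  0.   -5.  154.7] [[-6.5, -7.9], [6.3, 1.6]] 15
160 [  2.2  -4.8 161.4] [[-4.3, -7.6], [6.8, -0.0]] 9
168 [  0.7  -3.4 170.9] [[-0.1, -5.0], [1.4, -1.9]] 2
ring-area diff px [46 54 92 91 89 87 89 83 87 54 14  7  5  5  5  6  5  7  6  5  6  6] [64 65 59 52 44 69 83 89 78 36 60 87 92 87 89 85 60 14  6  5  5  7]
```

```bash
python3 -c "
from rig import *
print(finish_job())"
```

```text
the job is handed in; nothing more can be done
None
```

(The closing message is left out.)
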